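Proof-pull a clamped clevis bracket with a spring balance

TASK

Proof-test the white clevis bracket that is clamped in the vise: pick the tubular spring balance up by its barrel, lower its hook between the bracket's two ears and over the steel cross pin, then draw the balance away, level and square to the pin, until the broad black ring on the sliding rod has just come out at the mouth of the barrel. Do not pull it well past that ring, do not disturb the other things on the bench, and finish while still holding the balance steady at that pull.

Things in the scene. Friction and masses are not known exactly. Their poses are not given: they have to be found in the camera images.
- balance: Tubular spring balance, loose, about 0.14 kg. Aluminium barrel, 22 mm in diameter, 138 mm of it bare between two square black bumpers (32 mm); it lies level on these on a 3 mm mat, axis 19 mm above the bench. Origin on the axis, midway; +x along the axis to the rod and hook, +z up. A flat steel ring ends it at x = -109 mm. Grip the barrel within 50 mm of the origin, from above, closing across it
- barrel_mouth (a point): Mouth of the barrel, where the rod slides out: the middle of the front bumper's outer face, on the axis, 79 mm from the balance's origin along its +x
- rod (a joint): How far the white rod (10 mm in diameter, hook on its end) is drawn out of the barrel against the inner spring, in m: 0 = in (as it lies), 0.095 = stop. The pull is 1.2 N at 0 and rises 1.2 N per 10 mm: 8.4 N at the mark. Thin grey rings every 10 mm; the one broad black ring, 4 mm wide, is the mark: at 0.060 it has just come fully out of the mouth
- hook_throat (a point): Middle of the hook's throat, on the balance's axis, moving with the rod; 115 mm from the balance's origin with the rod in. The throat is open downwards. With this point at the pin's centre the pin has 6 mm or more free all round; then drawing the balance back about 10 mm brings the hook's leg against the pin
- hook_tip (a point): Lower tip of the hook (centre of its 5 mm steel wire): with the rod in, 129 mm along the balance's +x from its origin and 11 mm below the axis. The hook's upper bar passes 9 mm above the axis over the throat
- bracket: White moulded clevis bracket clamped in the vise, fixed. Origin: centre of its steel cross pin (6 mm in diameter, level, 155 mm above the bench). x along the pin, z up; the balance is drawn to its -y side. Two ears, 6 mm thick, 24 mm wide, with 20 mm free between them, end 12 mm above the pin's centre; the floor between them is 24 mm below it
- vise: Blue bench vise, 80 mm jaws, fixed; same axes as the bracket. Origin on the bench, 155 mm straight below the bracket's pin. Jaw tops 125 mm high, reaching 40 mm to either side in y. It extends from x = -135 mm (screw head; tommy bar 67 mm to either side in y, 30 to 100 mm high) to x = +128 mm
- spare1: A loose white clevis bracket like the clamped one, standing on its base (32 x 44 mm, 62 mm high, origin under its middle): leave it alone
- spare2: Another loose white bracket, as spare1: leave it alone
- spare3: Another loose white bracket, as spare1: leave it alone
- spare4: Another loose white bracket, as spare1: leave it alone
- file: A flat hand file with a wooden handle, 260 mm long along its x, 24 mm high: leave it alone
- pin_tray: A low grey open tray of steel pins, 75 x 105 mm, 26 mm high: leave it alone
- mug: A white mug, 80 mm in diameter, 92 mm high: leave it alone
Not all that is in view belongs to the job. What is shaped like the balance but orange is not meant.

How it is judged:
On the way, in this order (a step that is already met when the one before it is completed fails the run):
1. the balance is lifted off the bench (height (world z) of balance above 0.06 m), for 0.1 s.
2. the hook is over the cross pin, between the ears, with the rod still in (distance between hook_throat and bracket below 0.016 m and value of joint rod below 0.02 m), for 0.1 s.
At the end, for the whole second after the job is handed in: The balance is held in the fingers, off the bench, its hook round the clamped bracket's cross pin and pulling on it; the rod is out 60 mm within 7 mm (the broad black ring at the barrel's mouth), the barrel level within 11 degrees and square to the pin within 15 degrees, and still (under 20 mm/s) (value of joint rod between 0.053 and 0.067 m and contact force between balance and bracket above 4 N and contact force between the fingers and balance above 2 N and distance between hook_throat and bracket below 0.02 m and y of balance in the frame of bracket below -0.15 m and height (world z) of balance above 0.11 m and angle between balance's own x axis and vertical between 1.37 and 1.77 rad and angle between the x axis of balance and the y axis of bracket, either way round below 0.26 rad and linear speed of balance below 0.02 m/s); the arm keeps its last pose, push and grip.
It fails at once if the rod is pulled well past the mark (over 80 mm) (value of joint rod above 0.08 m).
It fails at once if one of the other things on the bench is moved more than 20 mm (distance of any of spare1, spare2, spare3, spare4, file, pin_tray, mug from where it was at the start of the episode above 0.02 m).
It also fails if it takes over 42 s, if anything falls off the work surface, if the arm or the gripper's body presses on something with over 40 N, if the wrist force passes 120 N, or if a joint passes its speed limit or range.

ROBOT

A 6-joint arm with a two-finger parallel gripper is mounted at the origin on the work surface. World frame = base frame: x ahead of the robot, y to its left, z up, the work surface at z = 0. Lengths are in m, angles in rad, forces in N, time in s.
With the tool pointing down it reaches from about 0.425 to 0.95 m from the base axis. Payload 3.5 kg.
Tool frame: the origin (TCP) lies at the very end of the fingers, on their centre line; the grasp point (between the pads) lies 19 mm behind it (ctrl.grip_point_offset is the distance from the TCP to the grasp point, in m); z points along the fingers, y is the line along which they close (so a half turn about z gives the same grasp; the last joint's range is limited). The gripper opens to 85 mm and grips with 20 to 120 N. Pads are 22 mm wide; open, the fingers measure 114 mm over their backs; the gripper's body (76 mm by 85 mm) begins 54 mm behind the grasp point. The pads swing forward as they close: fully open they stand 13 mm farther back than shut.
Start: joints at [1.084, 0.286, 1.577, -0, 1.279, -0.15], TCP at [0.223, 0.637, 0.231] pointing down, gripper open.
Joint ranges: [-2.77, 2.77], [-0.9, 2.22], [0.21, 2.48], [-1.53, 4.67], [0.24, 2.81], [-2.84, 2.84]. Speed limits (rad/s): [2.79, 2.79, 3.14, 3.14, 3.14, 3.14].

INTERFACE

Orientations are given as a unit quaternion [x, y, z, w].
In Python, from plant import ctrl gives the robot as it stands. The module is installed in compiled form; this text tells all that it offers.
- The arm moves only by the shell command python3 -m pendant 'ROWS' [OPENING] [FORCE]. ROWS is JSON, a list of rows, each an object of numbers: "dx", "dy", "dz": the shift along the tool's x, y, z in cm; "twist": the turn about the tool's z in degrees. A call has 1 to 10 rows; each row is the pose to reach, as a shift and turn from the pose commanded when the call began, along the tool's axes at that moment; what a row does not reach only later rows make up. A row lasts 1/8 s, in which the tool goes at most 62.5 mm and 10.7 degrees, less where a joint would pass 70% of its speed; a pose out of reach is approached as far as the arm can. A call with a gripper value outside its range is refused whole. OPENING is the opening in per cent of the stroke, from 0 (shut) to 100 (fully open), set as the call begins (- or left out, the last holds). The fingers move at their own pace and stop on an object; FORCE is the grip in N (left out, the last holds). Time passes only in rows, so rows that repeat a pose let the fingers close. It gives the time, the measured TCP pose, the force, the opening and the grip force at its end, in the units of the state.
- ctrl.get_state(): the state, without advancing time (a new reading comes with each control period).
- ctrl.read_camera(name): name is "side" or "top" or "wrist"; returns a dict with "img" (480x640x3 uint8, red, green, blue), "depth" (480x640 float32, m along the optical axis (not along the pixel's ray), 0 where there is no reading), "camera_matrix" (3x3 intrinsics, pixels), "distortion" ([k1, k2, p1, p2, k3] as OpenCV has them; the pictures are not rectified), "xyz" and "rotation" of the camera in the world; the wrist camera has in their place "tool_from_camera" (4x4, takes a point from camera to tool coordinates, whose origin is the TCP and whose axes are the flange's). Camera axes: x right, y up, looking along -z (the intrinsics and any distortion apply to the point x, -y, -z); pixel columns grow to the right and rows downward; lengths in m; the calibration is good to about 2 mm. A picture is of the moment at which its call begins: read the wrist's pose just before it.
- ctrl.sign_off(): hands the job in; it is judged then, once.
The state is a dict: "time": time; "qpos": joint angles; "dq": joint speeds; "joint_efforts": joint torques, N m; "eef_pos": TCP position; "tcp_rot": TCP orientation; "contact_force": force on the tool from outside, world axes, zero at the start; "wrist_torque": the same for the moment, N m; "opening": opening from 0.0 (shut) to 1.0 (fully open); "finger_force": force on a finger pad.
Only numpy, scipy, OpenCV 4.12 (cv2) and the standard library are available. Lean on these libraries where they do the work, as an engineer would, in place of code of your own. Each camera call takes 0.05 s, during which the arm holds its last target. There are 200 camera calls.

## Working session

There is one attempt and no reset: what is moved stays moved. The work goes in short steps, Python scripts to look and compute and a shell command to move; the robot and the scene stay as the last step left them, time stands still between calls to the robot, and variables do not carry over. Pictures are saved under pics/ and viewed, at most 14 in all, crops included, and the job is handed in when it is done.

```bash
mkdir -p pics; cat > h.py <<'E'
import numpy as np, cv2, pickle
from plant import ctrl
from scipy.spatial.transform import Rotation as R
def cam(n):
    s=ctrl.get_state(); c=ctrl.read_camera(n)
    if n=="wrist":
        T=np.eye(4);T[:3,:3]=R.from_quat(s["tcp_rot"]).as_matrix();T[:3,3]=s["eef_pos"]
        T=T@np.array(c["tool_from_camera"]);c["rotation"]=T[:3,:3];c["xyz"]=T[:3,3]
    c["R"]=np.array(c["rotation"]);c["t"]=np.array(c["xyz"])
    return c
def rays(c,uv):
    p=cv2.undistortPoints(np.array(uv,float).reshape(-1,1,2),np.array(c["camera_matrix"]),np.array(c["distortion"])).reshape(-1,2)
    return np.c_[p[:,0],-p[:,1],-np.ones(len(p))]@c["R"].T
def plane(c,uv,z):
    d=rays(c,uv); return c["t"]+d*((z-c["t"][2])/d[:,2])[:,None]
def deproj(c,uv):
    uv=np.array(uv,int).reshape(-1,2); return c["t"]+rays(c,uv)*c["depth"][uv[:,1],uv[:,0]][:,None]
def two(c1,p1,c2,p2):
    a=rays(c1,[p1])[0];b=rays(c2,[p2])[0]
    k=np.linalg.lstsq(np.c_[a,-b],c2["t"]-c1["t"],rcond=None)[0]
    A=c1["t"]+k[0]*a;B=c2["t"]+k[1]*b
    return (A+B)/2,np.linalg.norm(A-B)
def save(c,f,crop=None,s=1):
    i=c["img"][:,:,::-1]
    if crop: x,y,w,h=crop; i=i[y:y+h,x:x+w]
    cv2.imwrite(f,cv2.resize(i,None,fx=s,fy=s,interpolation=cv2.INTER_CUBIC))
E
python3 - <<'E'
from h import *
for n in("top","side"):
    c=cam(n);save(c,f"pics/{n}0.png");pickle.dump(c,open(n+".pkl","wb"));print(n,c["t"],np.round(c["R"],3).tolist(),c["distortion"],(c["depth"]>0).mean())
E
```

```text
top [ 0.39463524 -0.12322648  1.44374956] [0.03, -0.041, -0.7, 0.712] [-0.0501595  0.         0.         0.         0.       ] 0.9958138020833334
side [ 0.11681369 -0.90153378  0.68867201] [0.454, -0.11, -0.203, 0.861] [-0.03038956  0.          0.          0.          0.        ] 0.995927734375
```

View pics/top0.png

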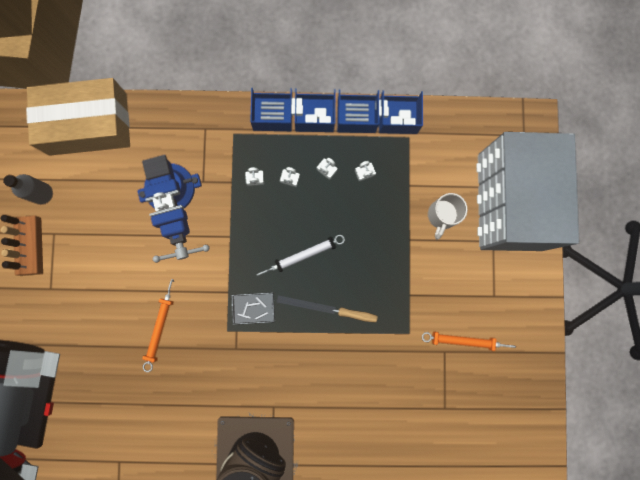

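View pics/side0.png

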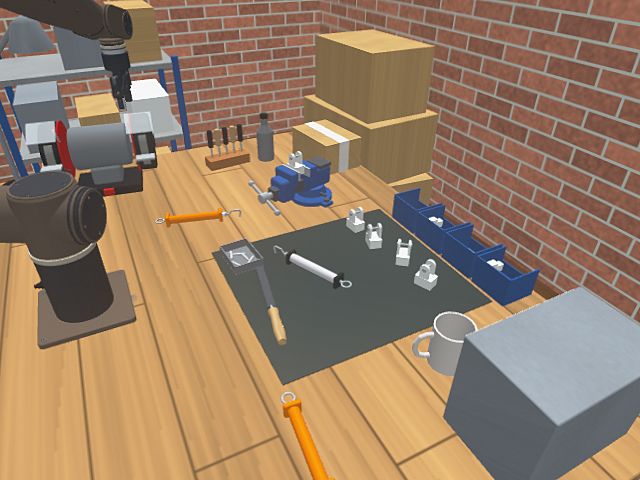

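The top view shows three candidates for the balance: the aluminium one on the mat at (305,254), and orange ones at (158,330) and (465,341). I choose the aluminium one, with its hook at (258,274) and ring at (340,240). Bracket candidates are the one in the vise jaws at (163,201) and the spares at (254,177), (289,177), (327,167) and (365,170). I choose the one in the vise.

The `rotation` value is a quaternion, so I'll fix the helper for that.

```bash
python3 - <<'E'
s=open('h.py').read()
s=s.replace('c["R"]=np.array(c["rotation"])','r=np.array(c["rotation"]);c["R"]=r if r.ndim==2 else R.from_quat(r).as_matrix()')
open('h.py','w').write(s)
E
python3 - <<'E'
from h import *
C={}
for n in("top","side"):
    c=pickle.load(open(n+".pkl","rb"));c["R"]=R.from_quat(c["rotation"]).as_matrix();C[n]=c
    pickle.dump(c,open(n+".pkl","wb"))
t,s=C["top"],C["side"]
# balance barrel: bright low-sat on dark mat
for n,box in(("top",(262,232,85,50)),("side",(270,240,90,55))):
    c=C[n];x,y,w,h=box;hsv=cv2.cvtColor(c["img"][y:y+h,x:x+w],cv2.COLOR_RGB2HSV)
    m=((hsv[...,2]>130)&(hsv[...,1]<60)).astype(np.uint8)
    k,l,st,ce=cv2.connectedComponentsWithStats(m);i=1+st[1:,4].argmax()
    pts=np.argwhere(l==i)[:,::-1]+[x,y]
    r=cv2.minAreaRect(pts.astype(np.float32));print(n,r,plane(c,[r[0]],.019),deproj(c,[r[0]]))
    c["ctr"]=r[0]
    u,d,v=np.linalg.svd(pts-pts.mean(0),full_matrices=False);pr=(pts-pts.mean(0))@v[0]
    e=[pts.mean(0)+v[0]*q for q in(pr.min(),pr.max())];print(np.round(plane(c,e,.019),4))
print("two",two(t,t["ctr"],s,s["ctr"]))
print("bracket depth",deproj(t,[(163,201),(155,203),(170,199)]),"spares",plane(t,[(254,177),(289,177),(327,167),(365,170)],.05))
print("tommy bar ends",plane(t,[(153,259),(207,247)],.065),"mug",plane(t,[(447,210)],.09),"tray",plane(t,[(253,308)],.02))
a=t["img"][150:270,110:230];b=s["img"][140:220,240:340]
i=np.hstack([cv2.resize(a,(480,480),interpolation=2),cv2.resize(b,(320,256),interpolation=2).__class__(0) if 0 else cv2.copyMakeBorder(cv2.resize(b,(320,256),interpolation=2),0,224,0,0,0)])
cv2.imwrite("pics/crop.png",i[...,::-1])
print(ctrl.get_state())
E
```

```text
top ((304.640625, 253.66893005371094), (7.938223361968994, 54.227989196777344), 66.61477661132812) [[ 0.51113613 -0.11753159  0.019     ]] [[ 0.51156582 -0.11593694  0.03423728]]
[[ 0.5401 -0.181   0.019 ]
 [ 0.4824 -0.0543  0.019 ]]
side ((312.3000183105469, 266.8999938964844), (49.640716552734375, 9.391486167907715), 26.56505012512207) [[ 0.50754763 -0.11428319  0.019     ]] [[ 0.50423552 -0.1193263   0.0262842 ]]
[[ 0.4775 -0.049   0.019 ]
 [ 0.5354 -0.1758  0.019 ]]
two (array([ 0.50891438, -0.11664179,  0.02041158]), np.float64(0.004565158744389419))
bracket depth [[0.62215213 0.22215631 0.13142372]
 [0.61761372 0.24207786 0.1278472 ]
 [0.62747261 0.20591834 0.13023399]] spares [[ 0.70208383  0.01464216  0.05      ]
 [ 0.70370982 -0.07439209  0.05      ]
 [ 0.73157796 -0.17083497  0.05      ]
 [ 0.72571827 -0.26812518  0.05      ]]
tommy bar ends [[0.48762713 0.25812637 0.065     ]
 [0.51982908 0.12502913 0.065     ]] mug [[ 0.61962262 -0.46808905  0.09      ]] tray [[0.3704865  0.01110451 0.02      ]]
{'time': 0.1, 'qpos': array([ 1.08401382e+00,  2.87122445e-01,  1.57806731e+00, -2.94784332e-05,
        1.27860197e+00, -1.50014831e-01]), 'dq': array([ 2.41137810e-05, -1.26867812e-03, -2.36989927e-03, -3.57053345e-04,
        1.29025638e-03, -8.06876216e-04]), 'joint_efforts': array([ 1.32194466e-03, -4.07302022e+01, -2.93698543e+01, -1.57709069e-04,
        3.42416351e-03, -4.19417844e-06]), 'eef_pos': array([0.22274495, 0.6365418 , 0.23003538]), 'tcp_rot': array([ 1.67584961e-01,  9.85857024e-01, -1.04868519e-03, -3.30803914e-04]), 'contact_force': array([0.10902283, 0.52677728, 0.66996454]), 'wrist_torque': array([0.05910041, 0.02123425, 0.03340503]), 'finger_force': 0.0, 'opening': 0.9966937724818666}
```

View pics/crop.png

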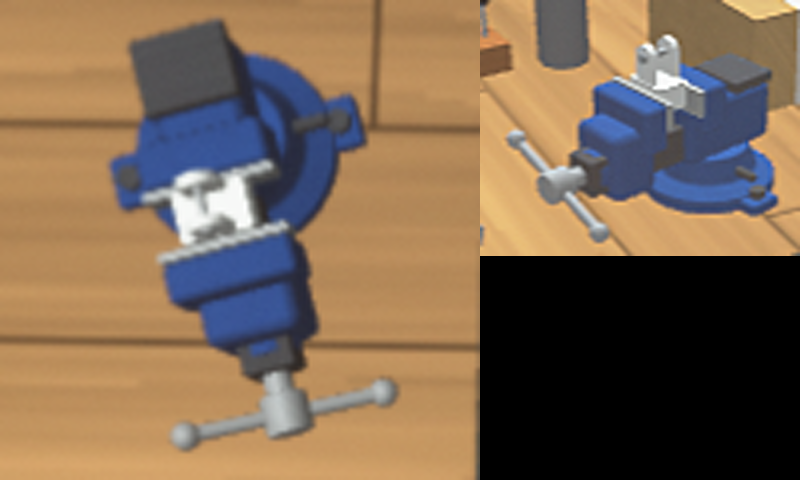

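The close crop shows the white bracket in the vise jaws. The screw and tommy bar are toward the robot, so vise x points at a yaw of about 14°. The balance already points roughly along +y of the bracket. Next I move over the balance, going round the base.

```bash
python3 -m pendant '[{"dx":-4.9,"dy":-3.4,"dz":-1,"twist":5.75},{"dx":-9.7,"dy":-6.9,"dz":-2,"twist":11.5},{"dx":-14.6,"dy":-10.3,"dz":-2,"twist":17.3},{"dx":-19.4,"dy":-13.7,"dz":-2,"twist":23},{"dx":-24.3,"dy":-17.1,"dz":-2,"twist":28.8},{"dx":-29.2,"dy":-20.6,"dz":-2,"twist":34.5},{"dx":-34,"dy":-24,"dz":-2,"twist":40.3},{"dx":-38.9,"dy":-27.4,"dz":-2,"twist":46}]' 100 40
python3 - <<'E'
from h import *
s=ctrl.get_state();M=R.from_quat(s["tcp_rot"]).as_matrix()
print(M.round(3),100*M.T@(np.array([.509,-.117,.25])-s["eef_pos"]))
E
```

```text
time: 1.1
eef_pos: [0.5002, 0.2482, 0.2509]
tcp_rot: [0.541, 0.841, -0.0, -0.0]
contact_force: [1.0, 1.3, 0.0]
opening: 0.998
finger_force: 0.0
[[-0.415  0.91  -0.   ]
 [ 0.91   0.415  0.   ]
 [ 0.    -0.    -1.   ]] [-33.59153166 -14.3467452    0.09209291]
```

```bash
python3 -m pendant '[{"dx":-5.6,"dy":-2.4},{"dx":-11.2,"dy":-4.8},{"dx":-16.8,"dy":-7.2},{"dx":-22.4,"dy":-9.6},{"dx":-28,"dy":-12},{"dx":-33.6,"dy":-14.3},{"dx":-33.6,"dy":-14.3}]'
python3 - <<'E'
from h import *
c=cam("wrist");pickle.dump(c,open("w1.pkl","wb"));save(c,"pics/w1.png");print(c["t"],c["R"].round(3),ctrl.get_state()["eef_pos"])
E
```

```text
[0.46836287 0.31633264 0.39249452] [[ 0.91  -0.396 -0.123]
 [ 0.415  0.869  0.271]
 [ 0.    -0.298  0.955]] [0.50410399 0.24269433 0.25092276]$[0]: bad value
```

View pics/w1.png

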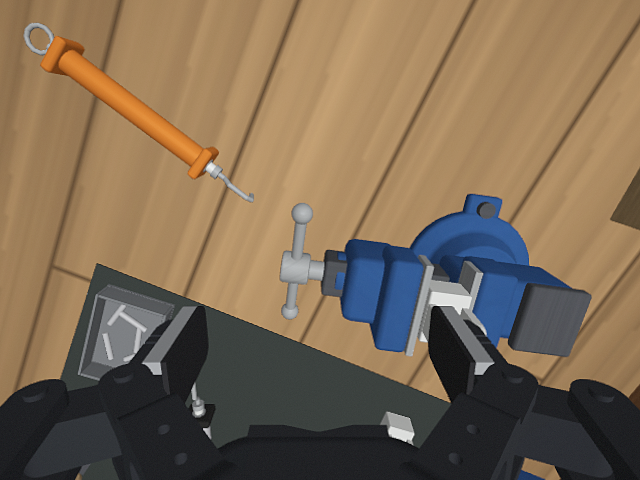

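The move was refused, apparently because every key is needed. The picture still helps: it shows the vise with the screw head at (295,267), the jaws at about (445,300) and an orange decoy at (130,105).

```bash
python3 -m pendant '[{"dx":-5.6,"dy":-2.4,"dz":0,"twist":0},{"dx":-11.2,"dy":-4.8,"dz":0,"twist":0},{"dx":-16.8,"dy":-7.2,"dz":0,"twist":0},{"dx":-22.4,"dy":-9.6,"dz":0,"twist":0},{"dx":-28,"dy":-12,"dz":0,"twist":0},{"dx":-33.6,"dy":-14.2,"dz":0,"twist":0},{"dx":-33.6,"dy":-14.2,"dz":0,"twist":0}]'
python3 - <<'E'
from h import *
c=cam("wrist");pickle.dump(c,open("w2.pkl","wb"));save(c,"pics/w2.png");print(c["t"],ctrl.get_state()["eef_pos"])
E
```

```text
time: 2.02
eef_pos: [0.5107, -0.118, 0.2508]
tcp_rot: [0.542, 0.84, -0.0, -0.0]
contact_force: [0.2, 0.4, 0.2]
opening: 0.998
finger_force: 0.0
[ 0.47911542 -0.04975043  0.39238333] [ 0.51062935 -0.11602923  0.25070599]
```

View pics/w2.png

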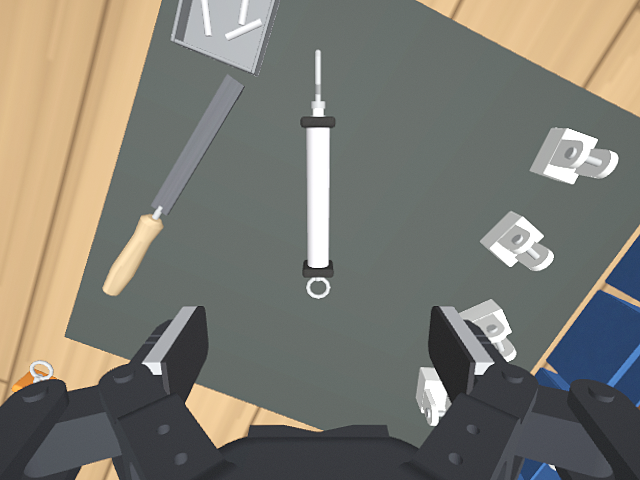

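The picture shows the aluminium balance upright in the image: ring at (318,287), rear bumper at (318,269), front bumper at (318,122), hook tip at (318,52). I'll measure it, together with the wrist and top/side views of the bracket.

```bash
python3 - <<'E'
from h import *
L=lambda f:pickle.load(open(f+".pkl","rb"))
t,s,w1,w2=L("top"),L("side"),L("w1"),L("w2")
x,y,w,h=295,105,50,180
g=cv2.cvtColor(w2["img"][y:y+h,x:x+w],cv2.COLOR_RGB2HSV);m=((g[...,2]>140)&(g[...,1]<50)).astype(np.uint8)
k,l,st,ce=cv2.connectedComponentsWithStats(m);i=1+st[1:,4].argmax();pts=np.argwhere(l==i)[:,::-1]+[x,y]
v0,v1=pts[:,1].min(),pts[:,1].max();mid=lambda v:(pts[abs(pts[:,1]-v)<2,0].mean(),v)
A,B=mid(v0+3),mid(v1-3);print(A,B)
a,b=plane(w2,[A,B],.019);d=a-b;print("ends",a,b,np.linalg.norm(d),np.degrees(np.arctan2(d[1],d[0])))
cen=plane(w2,[((A[0]+B[0])/2,(A[1]+B[1])/2)],.019)[0]
o=(a+b)/2;print("origin",o)
# height: triangulate the barrel centre with the top camera + front/rear bumper dark; use depth in wrist for check
print("wrist depth top of barrel",deproj(w2,[(318,195),(318,160)])[:,2],"mat",deproj(w2,[(380,195)])[:,2])
P,_=cv2.projectPoints(R.from_matrix(w2["R"]).apply(np.zeros((1,3))),np.zeros(3),np.zeros(3),np.array(w2["camera_matrix"]),np.zeros(5)) if 0 else (0,0)
st=ctrl.get_state();M=R.from_quat(st["tcp_rot"]).as_matrix()
print("shift cm",100*M.T@(o-st["eef_pos"]),"toolx yaw",np.degrees(np.arctan2(M[1,0],M[0,0])))
# bracket crops, enlarged, side by side
i=[cv2.resize(c["img"][yy:yy+60,xx:xx+80],(400,300),interpolation=2) for c,xx,yy in((t,130,170),(s,260,140))]
j=cv2.resize(w1["img"][240:380,400:550],(450,420),interpolation=2)[:300]
cv2.imwrite("pics/br.png",cv2.resize(np.hstack(i),(800,300))[...,::-1])
print(two(t,(304.6,253.7),w2,((A[0]+B[0])/2,(A[1]+B[1])/2)))
E
```

```text
(np.float64(317.5), np.int64(130)) (np.float64(317.83870967741933), np.int64(264))
ends [ 0.48254618 -0.058236    0.019     ] [ 0.53879217 -0.18166745  0.019     ] 0.13564267179873088 114.49809220700385
origin [ 0.51066917 -0.11995172  0.019     ]
wrist depth top of barrel [0.02875828 0.02878802] mat [0.0032294]
shift cm [-0.38777442 -0.14282351 23.1702347 ] toolx yaw 114.50085243928118
(array([ 0.51045876, -0.11740372,  0.01447241]), np.float64(0.0019248491936264532))
```

View pics/br.png

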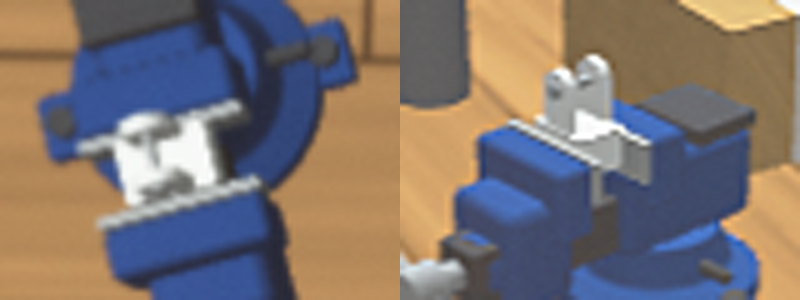

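The bracket crop shows the ears and pin above the jaws: the pin in the top view at about (163,201), and the ears in the side view with tops at (276,155) and (279,152). The balance pose is clear: yaw 114.5°, origin (0.511,-0.119). Next I descend and grip.

```bash
python3 -m pendant '[{"dx":-0.3,"dy":-0.1,"dz":5,"twist":0},{"dx":-0.3,"dy":-0.1,"dz":10.5,"twist":0},{"dx":-0.3,"dy":-0.1,"dz":16,"twist":0},{"dx":-0.3,"dy":-0.1,"dz":20.5,"twist":0},{"dx":-0.3,"dy":-0.1,"dz":23.4,"twist":0},{"dx":-0.3,"dy":-0.1,"dz":24.4,"twist":0},{"dx":-0.3,"dy":-0.1,"dz":24.4,"twist":0}]' && python3 -m pendant '[{"dx":0,"dy":0,"dz":0,"twist":0},{"dx":0,"dy":0,"dz":0,"twist":0},{"dx":0,"dy":0,"dz":0,"twist":0},{"dx":0,"dy":0,"dz":0,"twist":0},{"dx":0,"dy":0,"dz":0,"twist":0},{"dx":0,"dy":0,"dz":0,"twist":0}]' 0 80
```

```text
time: 2.95
eef_pos: [0.5114, -0.1168, 0.0073]
tcp_rot: [0.539, 0.842, -0.0, -0.0]
contact_force: [1.0, -0.1, 0.4]
opening: 1.0
finger_force: 0.0
time: 3.7
eef_pos: [0.5119, -0.1181, 0.0083]
tcp_rot: [0.54, 0.842, 0.0, 0.0]
contact_force: [-2.0, -0.2, 5.8]
opening: 0.226
finger_force: 78.2
```

```bash
python3 - <<'E'
from h import *
# vise yaw & bracket position: white blob in top, metal jaw strips, w1 tommy ends and screw
L=lambda f:pickle.load(open(f+".pkl","rb"))
t,s,w1=L("top"),L("side"),L("w1")
a,d=two(t,(153,259),w1,(302,213));b,e=two(t,(207,247),w1,(289,312));print("tommy",a,b,d,e)
for n,c,box in(("top",t,(145,185,40,32)),("side",s,(285,148,40,30))):
    x,y,w,h=box;g=cv2.cvtColor(c["img"][y:y+h,x:x+w],cv2.COLOR_RGB2HSV)
    print(n);
D=t["depth"];yy,xx=np.mgrid[185:218,145:182];P=deproj(t,np.c_[xx.ravel(),yy.ravel()]);q=P[(P[:,2]>.158)];print("ear tops top",len(q),q.mean(0),q[:,2].max())
print(np.round(q,3)[::max(1,len(q)//20)])
yy,xx=np.mgrid[145:190,285:330];yy,xx=np.mgrid[145:185,285:325];P=deproj(s,np.c_[xx.ravel(),yy.ravel()]);q=P[(P[:,2]>.14)&(P[:,2]<.18)&(abs(P[:,0]-.62)<.06)&(abs(P[:,1]-.22)<.05)];print("side",len(q),q.mean(0));print(np.round(q,3)[::max(1,len(q)//25)])
E
```

```text
tommy [0.48556775 0.24783395 0.10221912] [0.52137372 0.12990832 0.03738313] 0.0008998740683213295 0.0019242914362596923
top
side
ear tops top 73 [0.60530646 0.19929169 0.25135778] 1.4437495551128867
[[ 0.395 -0.123  1.444]
 [ 0.637  0.221  0.165]
 [ 0.635  0.23   0.166]
 [ 0.635  0.224  0.165]
 [ 0.636  0.217  0.163]
 [ 0.633  0.231  0.163]
 [ 0.633  0.224  0.164]
 [ 0.633  0.217  0.161]
 [ 0.63   0.232  0.167]
 [ 0.63   0.225  0.168]
 [ 0.631  0.22   0.159]
 [ 0.628  0.233  0.163]
 [ 0.627  0.237  0.158]
 [ 0.612  0.218  0.164]
 [ 0.612  0.211  0.166]
 [ 0.609  0.22   0.166]
 [ 0.61   0.214  0.162]
 [ 0.606  0.226  0.167]
 [ 0.606  0.219  0.169]
 [ 0.607  0.212  0.167]
 [ 0.605  0.23   0.161]
 [ 0.605  0.223  0.163]
 [ 0.606  0.214  0.159]
 [ 0.602  0.218  0.164]
 [ 0.395 -0.123  1.444]]
side 118 [0.61560436 0.22025196 0.15308309]
[[0.629 0.231 0.165]
 [0.626 0.225 0.165]
 [0.626 0.231 0.16 ]
 [0.632 0.218 0.163]
 [0.607 0.217 0.166]
 [0.628 0.223 0.159]
 [0.6   0.231 0.158]
 [0.607 0.217 0.162]
 [0.626 0.225 0.156]
 [0.634 0.215 0.158]
 [0.603 0.215 0.161]
 [0.617 0.22  0.156]
 [0.629 0.218 0.155]
 [0.597 0.218 0.158]
 [0.605 0.208 0.16 ]
 [0.628 0.23  0.147]
 [0.635 0.216 0.151]
 [0.602 0.215 0.155]
 [0.623 0.233 0.144]
 [0.629 0.218 0.148]
 [0.6   0.225 0.148]
 [0.606 0.21  0.153]
 [0.628 0.224 0.143]
 [0.601 0.234 0.141]
 [0.604 0.213 0.149]
 [0.627 0.222 0.141]
 [0.599 0.224 0.143]
 [0.606 0.21  0.147]
 [0.602 0.209 0.145]
 [0.604 0.206 0.142]]
```

Gripped, with finger force 78 N and opening 19 mm. The depth data put the ears at (0.632,0.226) and (0.606,0.219), so the pin centre is about (0.619,0.2225) with a yaw near 15.5°. Next I lift, then hover over the pin.

```bash
python3 -m pendant '[{"dx":0,"dy":0,"dz":-2,"twist":0},{"dx":0,"dy":0,"dz":-6,"twist":0},{"dx":0,"dy":0,"dz":-10,"twist":0},{"dx":0,"dy":0,"dz":-15,"twist":0},{"dx":0,"dy":0,"dz":-19,"twist":0},{"dx":0,"dy":0,"dz":-21,"twist":0},{"dx":0,"dy":0,"dz":-21,"twist":0}]' && python3 -m pendant '[{"dx":1.2,"dy":2.2,"dz":0,"twist":1},{"dx":3.8,"dy":5.5,"dz":0,"twist":2},{"dx":6.5,"dy":9.5,"dz":0,"twist":4},{"dx":9.2,"dy":13.5,"dz":0,"twist":6},{"dx":12,"dy":17.5,"dz":0,"twist":8},{"dx":14,"dy":20.5,"dz":0,"twist":9},{"dx":15,"dy":22,"dz":0,"twist":9},{"dx":15,"dy":22,"dz":0,"twist":9},{"dx":15,"dy":22,"dz":0,"twist":9}]'
python3 - <<'E'
from h import *
c=cam("wrist");pickle.dump(c,open("w3.pkl","wb"));save(c,"pics/w3.png");print(ctrl.get_state()["eef_pos"])
E
```

```text
time: 4.58
eef_pos: [0.5122, -0.1182, 0.2189]
tcp_rot: [0.539, 0.842, 0.0, 0.002]
contact_force: [0.2, -0.5, -1.4]
opening: 0.223
finger_force: 78.3
time: 5.7
eef_pos: [0.6479, 0.1093, 0.2166]
tcp_rot: [0.604, 0.797, -0.001, -0.0]
contact_force: [-0.1, 0.2, -1.0]
opening: 0.228
finger_force: 78.5
[0.64801296 0.10912663 0.21694819]
```

View pics/w3.png

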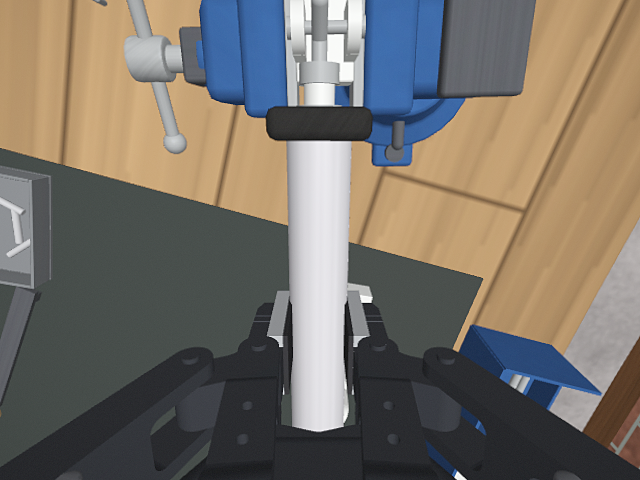

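The view shows the barrel running up the image, the front bumper at (320,123), and the hook wire at (318,20) between the ears, whose tops are at (297,25) and (356,25). The jaw edges are nearly parallel to the barrel. I'll measure it in an enlarged crop.

```bash
python3 - <<'E'
from h import *
c=pickle.load(open("w3.pkl","rb"));save(c,"pics/w3c.png",(265,0,110,80),7)
s=cam("side");pickle.dump(s,open("s3.pkl","wb"))
st=ctrl.get_state();M=R.from_quat(st["tcp_rot"]).as_matrix();print(M.round(3))
tl=lambda P:(100*(P-st["eef_pos"])@M).round(2)
print("barrel axis tool", tl(deproj(c,[(320,160),(320,200),(320,300)])))
v,u=np.mgrid[0:80:6,280:372:4];P=deproj(c,np.c_[u.ravel(),v.ravel()]);
Z=P[:,2].reshape(u.shape);print(u[0]);print((Z*1000).astype(int))
for p in [(297,20),(356,20),(297,40),(356,40),(318,10),(318,40)]: print(p,tl(deproj(c,[p]))[0],deproj(c,[p])[0].round(4))
E
```

```text
[[-0.269  0.963 -0.   ]
 [ 0.963  0.269 -0.   ]
 [-0.    -0.001 -1.   ]]
barrel axis tool [[ 6.34  0.   -2.02]
 [ 5.08  0.   -2.06]
 [ 1.52  0.01 -2.06]]
[280 284 288 292 296 300 304 308 312 316 320 324 328 332 336 340 344 348
 352 356 360 364 368]
[[122 123 124 161 161 161 130 132 236 237 238 237 128 129 129 130 129 161
  161 161 162 123 122]
 [121 125 124 164 164 165 149 129 233 235 236 236 129 128 129 130 128 163
  164 165 165 121 122]
 [121 123 124 165 166 165 151 128 234 236 235 235 129 129 129 128 132 161
  164 165 166 122 122]
 [122 123 157 358 166 358 154 130 233 233 233 233 130 129 129 130 141 162
  165 166 166 159 122]
 [123 119 159 166 164 164 157 155 231 233 232 233 157 157 156 156 158 163
  166 166 164 159 121]
 [121 119 158 167 165 358 156 156 229 230 231 230 155 156 155 157 155 162
  165 164 165 160 124]
 [121 119 156 164 163 162 160 130 227 229 229 227 129 129 130 129 141 164
  163 163 164 155 122]
 [121 119 123 162 163 161 161 129 226 229 228 227 130 129 129 129 140 161
  162 161 162 123 122]
 [123 118 122 160 161 161 160 129 227 228 229 228 129 129 129 131 141 160
  159 160 161 122 122]
 [121 121 123 124 157 156 155 129 228 228 228 227 130 128 128 129 142 156
  155 154 123 123 119]
 [122 120 125 123 141 139 141 131 227 227 229 228 130 130 129 129 136 137
  136 123 123 118 123]
 [124 119 123 123 130 229 231 231 231 233 232 231 230 230 228 358 129 129
  128 121 123 119 122]
 [123 120 123 124 130 229 229 232 232 231 231 231 231 231 227 130 129 131
  129 123 123 120 123]
 [123 120 124 124 128 228 231 231 231 232 232 232 231 231 230 129 130 129
  128 123 123 121 121]]
(297, 20) [11.77 -1.    5.15] [0.6068 0.2197 0.1656]
(356, 20) [11.76  1.64  5.13] [0.6322 0.2268 0.1659]
(297, 40) [11.02 -1.03  5.43] [0.6085 0.2125 0.1629]
(356, 40) [11.    1.68  5.33] [0.6347 0.2196 0.1638]
(318, 10) [10.47 -0.06 -1.86] [0.6193 0.2098 0.2357]
(318, 40) [ 9.84 -0.06 -1.18] [0.621  0.2037 0.229 ]
```

View pics/w3c.png

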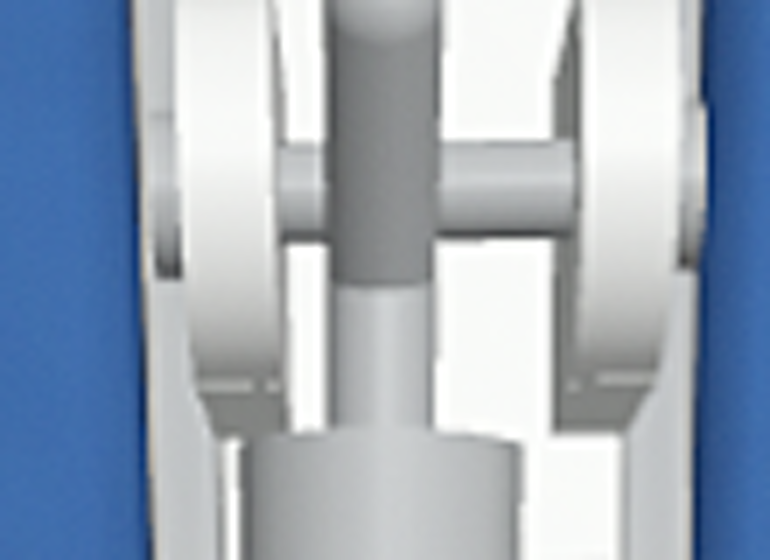

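```bash
python3 - <<'E'
from h import *
c=pickle.load(open("w3.pkl","rb"));st=ctrl.get_state();M=R.from_quat(st["tcp_rot"]).as_matrix()
tl=lambda P:(100*(P-st["eef_pos"])@M).round(2)
print("pin",tl(plane(c,[(305,27.3),(338,26.9)],.157)))
g=c["img"][95:150,320].mean(1);print(g.astype(int))
v=95+np.flatnonzero(g<90);print(v.min(),v.max());top=st["eef_pos"][2]+.0096+.016
print("bumper outer/inner",tl(plane(c,[(320,v.min()),(320,v.max()+1)],top)))
E
```

```text
pin [[11.66 -0.67  6.02]
 [11.67  0.88  6.02]]
[250 250 250 250 250 250 249 250 254 243 207 115  27  48  56  52  54  54
  52  54  53  55  51  53  52  53  54  51  51  50  51  49  51  52  48  52
  50  52  46  48  46  46  41  37  17 107 212 243 235 234 234 233 233 234
 233]
107 139
bumper outer/inner [[ 7.88 -0.   -2.56]
 [ 6.97 -0.   -2.56]]
```

```bash
python3 -m pendant '[{"dx":0.2,"dy":0.35,"dz":0,"twist":0},{"dx":0.2,"dy":0.35,"dz":1.5,"twist":0},{"dx":0.2,"dy":0.35,"dz":3,"twist":0},{"dx":0.2,"dy":0.35,"dz":4,"twist":0},{"dx":0.2,"dy":0.35,"dz":5,"twist":0},{"dx":0.2,"dy":0.35,"dz":6,"twist":0},{"dx":0.2,"dy":0.35,"dz":6.7,"twist":0},{"dx":0.2,"dy":0.35,"dz":7.1,"twist":0},{"dx":0.2,"dy":0.35,"dz":7.1,"twist":0},{"dx":0.2,"dy":0.35,"dz":7.1,"twist":0}]'
python3 - <<'E'
from h import *
c=cam("wrist");s=cam("side")
a=cv2.resize(c["img"][0:160,230:420],None,fx=2.1,fy=2.1);b=cv2.resize(s["img"][130:210,255:355],None,fx=4,fy=4,interpolation=2)
h=max(len(a),len(b));f=lambda i:cv2.copyMakeBorder(i,0,h-len(i),0,0,0)
cv2.imwrite("pics/hook.png",np.hstack([f(a),f(b)])[...,::-1]);print(ctrl.get_state()["eef_pos"])
E
```

```text
time: 7.05
eef_pos: [0.6517, 0.1133, 0.1469]
tcp_rot: [0.604, 0.797, 0.0, 0.0]
contact_force: [-1.1, 0.8, -1.2]
opening: 0.226
finger_force: 78.5
[0.65172247 0.11327837 0.14690952]
```

View pics/hook.png

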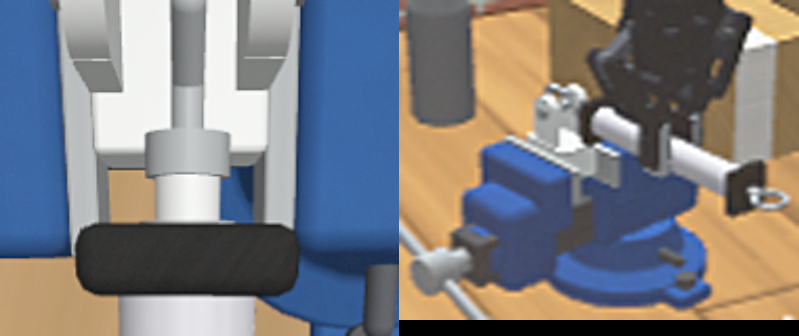

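The hook is lowered and centred between the ears, with the bumper at (186,258) in the crop. Next I draw back part-way and check.

```bash
python3 -m pendant '[{"dx":-0.5,"dy":0,"dz":0,"twist":0},{"dx":-1,"dy":0,"dz":0,"twist":0},{"dx":-1.5,"dy":0,"dz":0,"twist":0},{"dx":-2.2,"dy":0,"dz":0,"twist":0},{"dx":-2.9,"dy":0,"dz":0,"twist":0},{"dx":-3.6,"dy":0,"dz":0,"twist":0},{"dx":-4.3,"dy":0,"dz":0,"twist":0},{"dx":-5,"dy":0,"dz":0,"twist":0},{"dx":-5,"dy":0,"dz":0,"twist":0},{"dx":-5,"dy":0,"dz":0,"twist":0}]'
python3 - <<'E'
from h import *
c=cam("wrist");save(c,"pics/p1.png",(220,0,200,150),4);pickle.dump(c,open("p1.pkl","wb"))
E
```

```text
time: 8.4
eef_pos: [0.6646, 0.0656, 0.1461]
tcp_rot: [0.604, 0.797, 0.0, -0.001]
contact_force: [-0.8, 5.6, -1.0]
opening: 0.228
finger_force: 78.4
```

View pics/p1.png

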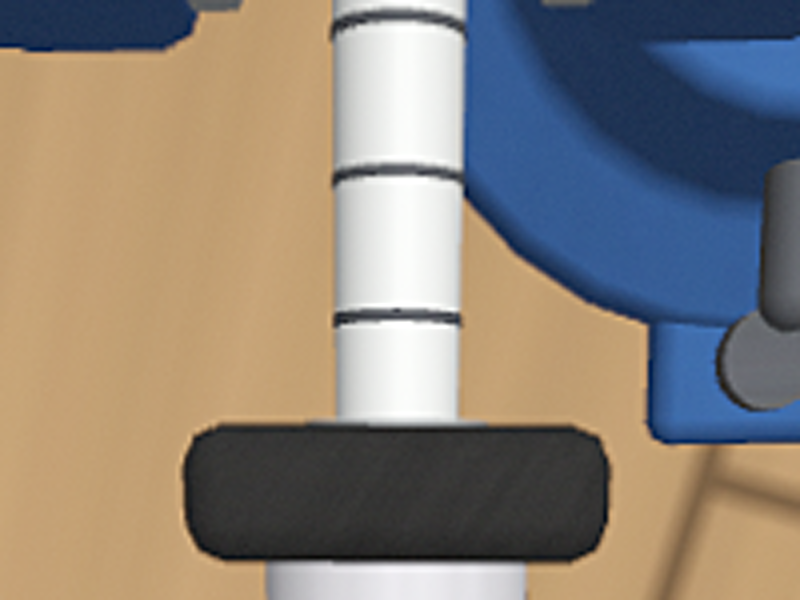

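The rod is out with thin rings at about 10 mm spacing, the nearest at (398,318), and no broad ring yet. A force of about 5.7 N means about 39 mm, so about 21 mm more is needed.

```bash
python3 -m pendant '[{"dx":-0.4,"dy":0,"dz":0,"twist":0},{"dx":-0.8,"dy":0,"dz":0,"twist":0},{"dx":-1.2,"dy":0,"dz":0,"twist":0},{"dx":-1.6,"dy":0,"dz":0,"twist":0},{"dx":-1.9,"dy":0,"dz":0,"twist":0},{"dx":-2.1,"dy":0,"dz":0,"twist":0},{"dx":-2.1,"dy":0,"dz":0,"twist":0},{"dx":-2.1,"dy":0,"dz":0,"twist":0},{"dx":-2.1,"dy":0,"dz":0,"twist":0}]'
python3 - <<'E'
from h import *
c=cam("wrist");pickle.dump(c,open("p2.pkl","wb"));s=cam("side")
a=cv2.resize(c["img"][0:150,220:420],None,fx=2,fy=2);b=cv2.resize(s["img"][140:220,260:360],None,fx=4,fy=4,interpolation=2)
h=max(len(a),len(b));f=lambda i:cv2.copyMakeBorder(i,0,h-len(i),0,0,0)
cv2.imwrite("pics/p2.png",np.hstack([f(a),f(b)])[...,::-1])
st=ctrl.get_state();M=R.from_quat(st["tcp_rot"]).as_matrix();tl=lambda P:(100*(P-st["eef_pos"])@M).round(2)
print("barrel top z(tool), level",tl(deproj(c,[(320,160),(320,300)])))
g=c["img"][:125,320].mean(1);v=np.flatnonzero(g<120);print(v)
az=st["eef_pos"][2]+.0096
print("mouth",tl(plane(c,[(320,107)],az+.016)),"dark rows on rod top",tl(plane(c,[(320,r) for r in v if r<106],az+.005))[:,0])
E
```

```text
time: 9.57
eef_pos: [0.6699, 0.0466, 0.1459]
tcp_rot: [0.604, 0.797, 0.001, -0.002]
contact_force: [-2.6, 8.0, -0.6]
opening: 0.226
finger_force: 78.4
barrel top z(tool), level [[ 6.32  0.02 -2.15]
 [ 1.53  0.02 -2.19]]
[  4   5   6  43  44  79  80 103 106 107 108 109 110 111 112 113 114 115
 116 117 118 119 120 121 122 123 124]
mouth [[ 7.86  0.01 -2.53]] dark rows on rod top [10.72 10.7  10.67  9.71  9.68  8.71  8.68  8.02]
```

View pics/p2.png

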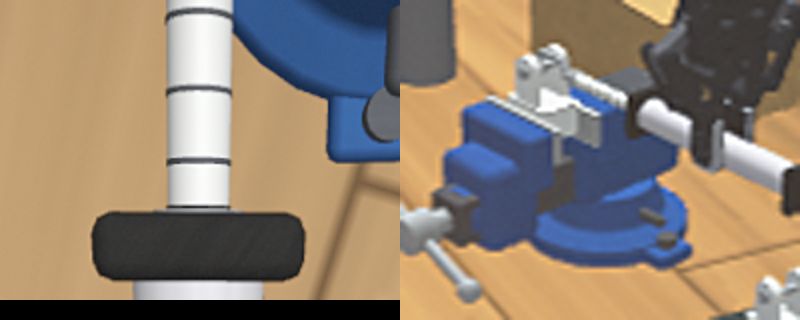

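The view shows thin rings at rows 5, 43 and 79, and the front edge of the broad ring just emerging at the mouth at (198,206) in the crop. The side view shows the hook still round the pin and the barrel level. About 3 mm more is needed.

```bash
python3 -m pendant '[{"dx":-0.1,"dy":0,"dz":0,"twist":0},{"dx":-0.2,"dy":0,"dz":0,"twist":0},{"dx":-0.3,"dy":0,"dz":0,"twist":0},{"dx":-0.3,"dy":0,"dz":0,"twist":0},{"dx":-0.3,"dy":0,"dz":0,"twist":0},{"dx":-0.3,"dy":0,"dz":0,"twist":0},{"dx":-0.3,"dy":0,"dz":0,"twist":0},{"dx":-0.3,"dy":0,"dz":0,"twist":0}]'
python3 - <<'E'
from h import *
c=cam("wrist");st=ctrl.get_state();M=R.from_quat(st["tcp_rot"]).as_matrix();tl=lambda P:(100*(P-st["eef_pos"])@M).round(2)
g=c["img"][:110,320].mean(1).astype(int);print(g[85:110]);v=np.flatnonzero(g[:106]<130);print(v,tl(plane(c,[(320,r) for r in v],st["eef_pos"][2]+.0155))[:,0])
print(np.linalg.norm(st["eef_pos"][:2]-[.6517,.1133]),st["contact_force"],st["dq"].round(4))
save(c,"pics/p3.png",(270,60,100,75),6)
E
```

```text
time: 10.68
eef_pos: [0.6706, 0.0439, 0.1458]
tcp_rot: [0.604, 0.797, 0.001, -0.002]
contact_force: [-2.2, 8.6, -0.9]
opening: 0.226
finger_force: 78.4
[250 250 249 250 250 252 255 210  97  45  53  56  58  57  55  56  57  52
  39 177 164  88  36  51  55]
[ 32  33  69  70  93  94  95  96  97  98  99 100 101 102 103] [9.98 9.96 8.98 8.96 8.3  8.27 8.24 8.22 8.19 8.16 8.13 8.1  8.07 8.04
 8.01]
0.0719090028858932 [-1.75868608  8.38511534 -0.46004699] [ 0.0006  0.001   0.0005 -0.0017  0.0025 -0.0007]
```

View pics/p3.png

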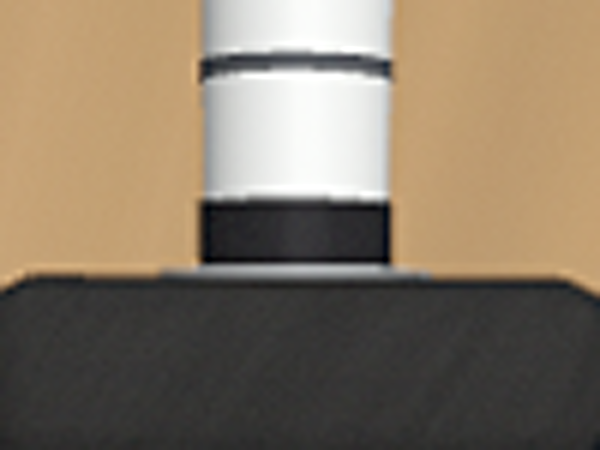

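The broad black ring (rows 93–103) sits right at the mouth, fully out. The pull is about 8.6 N, which matches 60 mm, and the arm is still.

```bash
python3 -c "
from plant import ctrl
print(ctrl.sign_off())"
```

```text
the job is handed in; nothing more can be done
None
```

The job is handed in: the balance is held level and still with its hook round the clamped bracket's cross pin, pulled to about 60 mm (roughly 8.6 N) with the broad black ring just out at the mouth; sign-off gave no verdict.

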